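# Refit the claw game's joystick in its spring-plunger holder

## Robot

A 7-joint arm with a two-finger parallel gripper is mounted at the origin on the work surface. World frame = base frame: x ahead of the robot, y to its left, z up, the work surface at z = 0. Lengths are in mm, angles in rad, forces in N, time in s.
With the tool pointing down it reaches from about 425 to 925 mm from the base axis. Payload 6.8 kg.
Tool frame: the origin (TCP) lies at the very end of the fingers, on their centre line; the grasp point (between the pads) lies 19 mm behind it; y points along the fingers, z is the direction in which the jaws open and shut, and the axes are right-handed (so a half turn about y gives the same grasp; the last joint's range is limited). The gripper opens to 85 mm and grips with 20 to 120 N. Pads are 22 mm wide; open, the fingers measure 114 mm over their backs; the gripper's body (76 mm by 85 mm) begins 54 mm behind the grasp point. The pads swing forward as they close: fully open they stand 13 mm farther back than shut.
Start: joints at [1.093, 0.477, 0.022, 1.555, -0.011, 1.109, -0.083], TCP at [243.974, -629.384, 231.308] pointing down, gripper open.
Joint ranges: [-2.96, 2.96], [-0.34, 2.1], [-1.41, 1.46], [0.24, 2.44], [-1.37, 4.51], [0.17, 1.92], [-2.96, 2.96]. Speed limits (rad/s): [2.39, 2.39, 3.14, 3.14, 3.14, 3.14, 3.14].

## Interface

Orientations are given as a unit quaternion [w, x, y, z].
In Python, from cell import readout, cams, job gives the robot as it stands.
- The arm moves only by the tool jog_arm, never from a script. Its argument "deltas" is a list of rows, each a list of 7 numbers: the finger opening in cm, from 0 to 8.54, then the shift along the world's x, y, z in cm, then the turn, a rotation vector about the world's x, y, z in rad. A call has 1 to 20 rows; each row is the pose to reach, as a shift and turn from the pose measured when the call began; what a row does not reach only later rows make up. A row lasts 1/10 s, in which the tool goes at most 50 mm and 8.59 degrees, less where a joint would pass 70% of its speed; a pose out of reach is approached as far as the arm can. A call with a gripper value outside its range is refused whole. The fingers move at their own pace and stop on an object; "grip_force" is the grip in N (left out, the last holds). Time passes only in rows, so rows that repeat a pose let the fingers close. It gives the time, the measured TCP pose, the force and the opening at its end, in the units of the state.
- readout.state(): the state, without advancing time (a new reading comes with each control period).
- cams.get_image(name): name is "scene" or "top"; returns a dict with "img" (384x512x3 uint8, blue, green, red), "depth" (384x512 float32, mm along the optical axis (not along the pixel's ray), 0 where there is no reading), "intrinsics" (3x3 intrinsics, pixels), "dist" ([k1, k2, p1, p2, k3] as OpenCV has them; the pictures are not rectified), "cam_to_world" (4x4, takes a point from camera to world coordinates). Camera axes: x right, y down, z forward; pixel columns grow to the right and rows downward; lengths in mm; the calibration is good to about 2 mm. A picture is of the moment at which its call begins.
- job.job_done(): hands the job in, once; it reports no verdict.
The state is a dict: "clock": time; "joint_positions": joint angles; "qvel": joint speeds; "joint_torque": joint torques, N m; "ee_pos": TCP position; "orientation": TCP orientation; "ft_force": force on the tool from outside, world axes, zero at the start; "wrist_torque": the same for the moment, N m; "opening": opening from 0.0 (shut) to 1.0 (fully open).
Only numpy, scipy, OpenCV 4.12 (cv2) and the standard library are available. Lean on these libraries where they do the work, as an engineer would, in place of code of your own. Each camera call takes 0.05 s, during which the arm holds its last target. There are 200 camera calls.

## Task

Put the knob-topped joystick (the short one with the flat round knob and a groove round its shaft) back into the claw game's control box: slide its shaft down the slanting steel holder, past the side spring plunger, and push the knob down into its guard cup until the stick is fully home and the plunger has dropped into the groove. Feel for the end of travel rather than ramming it, let go, and leave the bat-topped stick, the can and the bottle where they are.

Things in the scene. Friction and masses are not known exactly. Their poses are not given: they have to be found in the camera images.
- stick_knob (a point): Centre of the knob of the joystick to fit: flat black plastic cylinder, diameter 36 mm, 24 mm high, on a bare steel shaft. Whole stick 90 mm long, about 0.16 kg, round; its z axis runs from foot to knob. The foot is 78 mm below this point along -z. At the start it stands loosely upright in one hole of the rest, this point 93 mm above the desk.
- stick_foot (a point): Centre of the same stick's flat foot, z axis along the shaft towards the knob. Shaft: diameter 20 mm, 66 mm long; the lowest 8 mm taper to a foot 12 mm across; a groove 16 mm in diameter runs round it from 39 to 49 mm above the foot.
- rest: Fixed pale wooden block, 200 mm (its x) by 70 mm (its y) by 60 mm high, origin at the centre of its underside; two upright holes 60 mm either side of the centre along its x, diameter 25 mm, 45 mm deep. One holds the joystick, the other the bat-topped stick; which is which varies.
- console: The fixed control box: aluminium wedge 168 mm (x) by 224 mm (y), origin at the centre of its underside, blue top panel sloping 30 degrees, 38 mm high at its -x edge (roughly towards the robot) and 133 mm at its +x edge. The steel holder stands square on the middle of the panel; three dome buttons, 14 mm high, lie on its -y half.
- holder: Steel holder with a slanting round bore, about 22 mm in diameter, 60 mm deep, flat floor. Origin at the centre of the bore's mouth, 108 mm above the desk, 26 mm out from the panel; z is the bore's axis pointing out, leaning 30 degrees from vertical to the box's low side. A fixed guard cup, inner diameter 48 mm, wall 4 mm, stands 28 mm above the mouth: fingers do not fit in it beside the knob.
- bore_floor (a point): Centre of the bore's floor, 60 mm below the mouth along the bore's axis. With the stick home its foot stands here, and the knob's flat top is 30 mm above the mouth, 2 mm proud of the guard cup. Left part-way, the stick stays where it is, held by the plunger.
- plunger (a joint): Travel (m) of the side spring plunger on the holder's +y side, 16 mm below the mouth, reaching out to 59 mm from the bore's axis. 0: free, round nose 5 mm into the bore; 0.002 to 0.003 as the full shaft passes; about 0.001 with the nose in the groove. Spring 4 N free, 8 N at 3 mm; sliding the shaft past takes some 3 to 12 N along the bore.
- bat_mid (a point): Mid-height of the bat-topped stick standing in the other hole: 127 mm long, same shaft without a groove, tapered black grip up to 32 mm across. To be left alone.
- can_mid (a point): Mid-height (60 mm up) of a plain aluminium drink can, diameter 66 mm, 120 mm high. To be left alone.
- bottle_mid (a point): Mid-height (90 mm up) of a brown glass bottle, diameter 60 mm, 180 mm high. To be left alone.
Things that resemble listed ones, but are neither listed nor needed, are in the scene too. What is shaped like the part that bears stick_knob but blue or brown is not meant.

How it is judged:
By the outcome, as a careful person would: the job done as asked, in the order asked, and still so for the second after the job is handed in, with the robot touching nothing.
It also fails if it takes over 50 s, if anything falls off the work surface, if the arm or the gripper's body presses on something with over 40 N, if the wrist force passes 120 N, or if a joint passes its speed limit or range.

## Working session

There is one attempt and no reset: what is moved stays moved. The work goes in short steps, Python scripts to look and compute and a tool call to move; the robot and the scene stay as the last step left them, time stands still between calls to the robot, and variables do not carry over. Pictures are saved under pics/ and viewed, about 8 in all and at most 12, crops included, and the job is handed in when it is done.

Besides the shell and the picture viewer there is one more tool, called after "Request:" as a command line: name --pt "numbers of a row" for each row, then --argument value for the rest. jog_arm: Moves the arm, as the interface text tells. Its arguments: {"type":"object","properties":{"deltas":{"type":"array"},"grip_force":{"type":"number"}},"required":["deltas"]}

```bash
mkdir -p pics
cat > h.py <<'E'
import numpy as np, cv2, pickle
def cloud(d):
    K=np.array(d["intrinsics"]);D=np.array(d["dist"]);T=np.array(d["cam_to_world"])
    h,w=d["depth"].shape
    u,v=np.meshgrid(np.arange(w,dtype=np.float64),np.arange(h,dtype=np.float64))
    n=cv2.undistortPoints(np.stack([u,v],-1).reshape(-1,1,2),K,D).reshape(h,w,2)
    ray=np.dstack([n,np.ones((h,w))])
    P=(ray*d["depth"][...,None])@T[:3,:3].T+T[:3,3]
    P[d["depth"]==0]=np.nan
    return P, ray@T[:3,:3].T, T[:3,3]
def onplane(ray,o,z): return o+ray*((z-o[2])/ray[2])
E
python3 - <<'E'
from cell import readout,cams
import pickle,cv2,numpy as np
from h import *
s=readout.state();print(s)
for n in("scene","top"):
    d=cams.get_image(n);pickle.dump(d,open(n+".pkl","wb"));print(n,np.round(d["cam_to_world"],3).tolist(),np.round(d["intrinsics"],1).tolist())
    cv2.imwrite(f"pics/{n}0.png",cv2.resize(d["img"],(800,600),interpolation=cv2.INTER_CUBIC))
E
```

```text
{'clock': 0.0, 'joint_positions': array([ 1.09286828,  0.47782459,  0.0223511 ,  1.55646683, -0.01146633,
        1.10930543, -0.083102  ]), 'qvel': array([-6.99917492e-05,  3.59163678e-04, -4.07202796e-04, -3.49253245e-04,
        6.31624840e-04,  1.10424582e-03, -1.91981408e-03]), 'joint_torque': array([-1.32132760e-05, -5.96452975e+01,  1.60813518e+00, -2.81196767e+01,
        1.25167030e-02,  9.43826220e-03,  4.36247979e-05]), 'ee_pos': array([ 243.73340239, -628.81245972,  230.30304351]), 'orientation': array([ 0.12983595, -0.13020103,  0.6956878 , -0.69441256]), 'ft_force': array([ 0.0343847 ,  0.12410013, -0.11380518]), 'wrist_torque': array([-0.00292493, -0.02440659, -0.02041379]), 'opening': 0.9997488357802993}
scene [[-0.33, 0.718, -0.613, 1233.992], [0.944, 0.239, -0.229, 168.844], [-0.018, -0.654, -0.757, 861.151], [0.0, 0.0, 0.0, 1.0]] [[446.0, 0.0, 252.3], [0.0, 446.0, 192.2], [0.0, 0.0, 1.0]]
top [[-0.016, -0.995, 0.095, 522.007], [-0.999, 0.02, 0.039, -57.263], [-0.041, -0.094, -0.995, 793.39], [0.0, 0.0, 0.0, 1.0]] [[356.1, 0.0, 254.0], [0.0, 356.1, 194.2], [0.0, 0.0, 1.0]]
```

View pics/scene0.png

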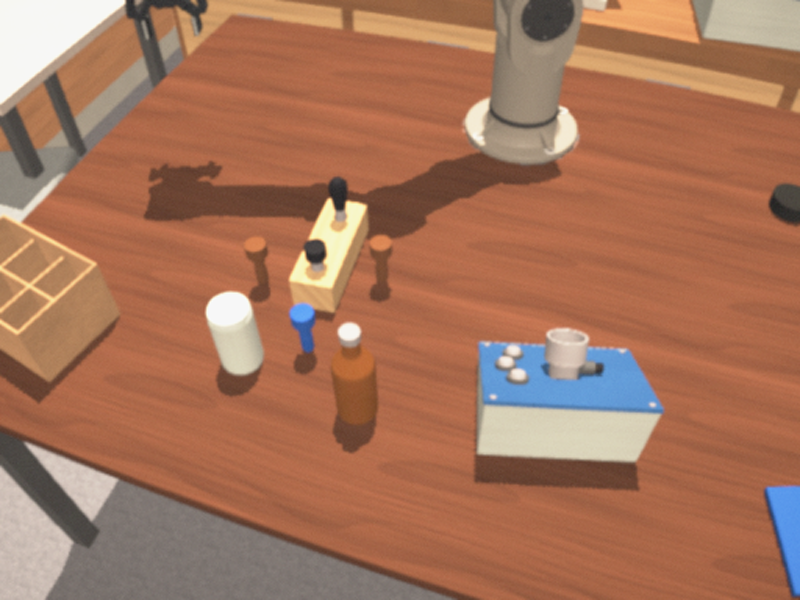

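View pics/top0.png

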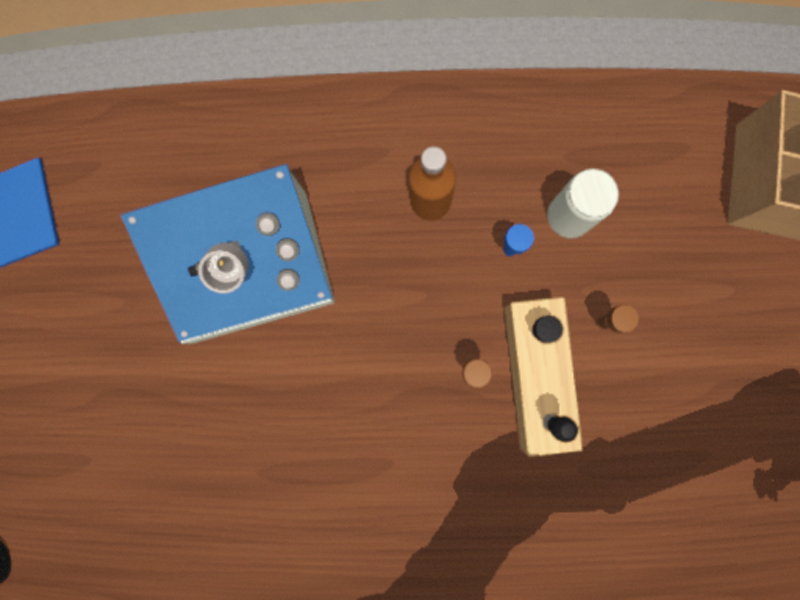

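Scene picture (800x600): black knob stick is in the rest at (315,250), and the bat stick at (338,190). Look-alikes are the blue one at (303,315), the brown ones at (255,245) and (380,243), and the black puck at (790,203). In the top picture the knob is at (548,328), the bat at (565,428), the cup at (222,268) and the plunger at (193,270). I choose the flat black knob standing in the rest.

```bash
cat > m.py <<'E'
from h import *
import scipy.optimize as so
for n in("top","scene"):
    d=pickle.load(open(n+".pkl","rb"));P,R,o=cloud(d);img=d["img"].astype(int);B,G,Rr=img[...,0],img[...,1],img[...,2]
    s=.64
    print("==",n)
    kx,ky=((548,328) if n=="top" else (315,250))
    u0,v0=int(kx*s),int(ky*s)
    dark=(img.max(2)<60)
    lab,L,st,ce=cv2.connectedComponentsWithStats(dark.astype(np.uint8))
    yy,xx=np.mgrid[:384,:512]; near=(np.hypot(xx-u0,yy-v0)<14)&dark
    q=P[near&(P[...,2]>70)]
    ztop=np.nanpercentile(q[:,2],90); t=q[q[:,2]>ztop-5]
    print("knob ztop",ztop,"n",len(q),"mid of extents",(t.min(0)+t.max(0))/2,"ext",np.ptp(t,axis=0), "mean",t.mean(0))
    # rest top
    m=(P[...,2]>52)&(P[...,2]<67)&(Rr>150)&(G>110)&(B<170)&(np.hypot(xx-u0,yy-v0)<110)
    lab,L,st,ce=cv2.connectedComponentsWithStats(m.astype(np.uint8));k=1+np.argmax(st[1:,4]);q=P[L==k]
    print("rest z",np.median(q[:,2]),"rect",cv2.minAreaRect(q[:,:2].astype(np.float32)))
    # panel
    m=(B>110)&(B>1.5*Rr)&(P[...,2]>30)&(P[...,2]<145)
    lab,L,st,ce=cv2.connectedComponentsWithStats(m.astype(np.uint8));k=1+np.argmax(st[1:,4]);q=P[L==k]
    A=np.c_[q[:,:2],np.ones(len(q))];c=np.linalg.lstsq(A,q[:,2],rcond=None)[0]
    for _ in range(3):
        r=q[:,2]-A@c;g=abs(r)<4;c=np.linalg.lstsq(A[g],q[g,2],rcond=None)[0]
    print("panel slope deg",np.degrees(np.arctan(np.hypot(*c[:2]))),"up dir yaw",np.degrees(np.arctan2(c[1],c[0])),"rms",r[g].std(),"rect",cv2.minAreaRect(q[:,:2].astype(np.float32)),"z",q[:,2].min(),q[:,2].max())
    nrm=np.array([-c[0],-c[1],1]);nrm/=np.linalg.norm(nrm)
    cu=(222,268) if n=="top" else (567,340)
    w=(np.hypot(xx-cu[0]*s,yy-cu[1]*s)<30)
    h=(P-np.array([0,0,c[2]]))@nrm
    rim=w&(h>49)&(h<60)
    q=P[rim];e1=np.array([np.cos(np.arctan2(c[1],c[0])),np.sin(np.arctan2(c[1],c[0])),0]);e2=np.cross(nrm,e1);e2/=np.linalg.norm(e2);e1=np.cross(e2,nrm)
    a,b=q@e1,q@e2
    f=so.least_squares(lambda p:np.hypot(a-p[0],b-p[1])-p[2],[a.mean(),b.mean(),26],loss="soft_l1")
    hh=np.median(h[rim]);C=f.x[0]*e1+f.x[1]*e2; 
    C=C+nrm*((hh+c[2]*nrm[2])-0)
    print("rim n",len(q),"h",hh,"r",f.x[2],"res",np.std(f.fun),"C",C,"mouth",C-nrm*28,"axis",nrm)
    for nm,col in (("bottle",None),):pass
d=pickle.load(open("scene.pkl","rb"));i=d["img"];a=cv2.resize(i[140:200,165:265],(800,480),interpolation=cv2.INTER_CUBIC)
cv2.imwrite("pics/crop1.png",a)
E
python3 m.py
```

```text
== top
knob ztop 107.31969107157526 n 72 mid of extents [ 553.56142026 -215.55965217  105.7951011 ] ext [26.88174155 29.32256376  6.56333144] mean [ 558.36796613 -215.61207196  106.15391857]
rest z 61.30595692307452 rect ((492.835693359375, -221.83929443359375), (199.8565673828125, 72.41429901123047), 4.540782451629639)
panel slope deg 29.933222290007297 up dir yaw 14.58633640308454 rms 1.3969978542945525 rect ((656.2073974609375, 192.2149200439453), (165.0924072265625, 224.75369262695312), 14.418107986450195) z 37.7345358374256 136.1148690034911
rim n 206 h 53.4147322332197 r 26.148880092033142 res 1.3161879737637636 C [629.61744601 185.11852208 133.21355769] mouth [643.13885563 188.63714239 108.94854599] axis [-0.48290749 -0.12566501  0.86660756]
== scene
knob ztop 100.22426360486668 n 41 mid of extents [ 565.83832435 -208.88207667   99.46026325] ext [11.33937217 20.6754808   8.19461604] mean [ 567.16464129 -207.78443318   98.57024105]
rest z 57.45529843691054 rect ((559.832275390625, -214.65689086914062), (50.930572509765625, 35.340511322021484), 24.580596923828125)
panel slope deg 29.985458553003706 up dir yaw 14.473843508626087 rms 1.169593238075432 rect ((655.853759765625, 194.08493041992188), (167.73887634277344, 222.96124267578125), 13.898783683776855) z 31.076160472013953 134.02467002346498
rim n 147 h 52.24495657732979 r 25.913446340853216 res 1.4681549306672554 C [629.90121593 186.77737597 129.07877148] mouth [643.45092238 190.27496971 104.82650781] axis [-0.48391809 -0.12491406  0.86615227]
```

View pics/crop1.png

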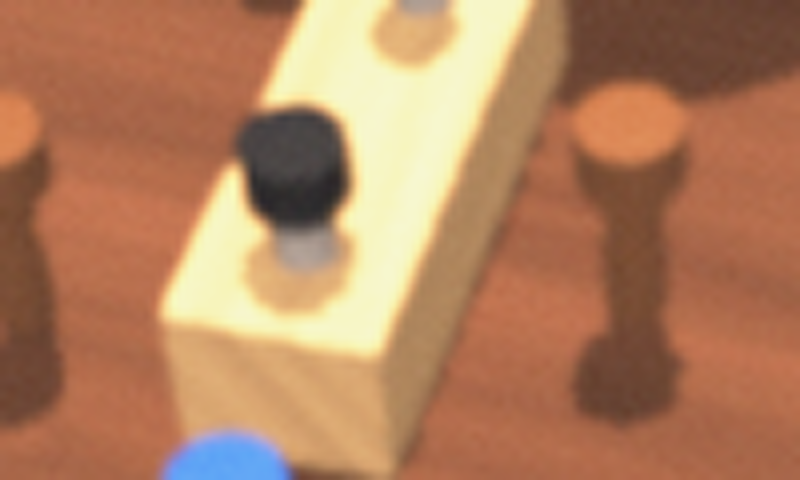

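Crop: the flat black knob (about 295,165) with bare steel shaft sits in the rest's hole; the brown one at (630,125) and the blue one at (225,460) are decoys, so the choice is confirmed. The measurements agree: knob ≈ (553,-216), which matches the hole derived from the rest outline (552.6,-217.1). Mouth ≈ (643.3,189.4,108), against a given height of 108; slope 30°, yaw 14.5°.

Run:
```python
from cell import readout
from scipy.spatial.transform import Rotation as R
import numpy as np
s=readout.state();q=s["orientation"];r=R.from_quat(q[[1,2,3,0]])
print("axes cols\n",r.as_matrix().round(3))
# yaw needed for jaw (z) along given world yaw
zz=r.as_matrix()[:,2];print("jaw yaw",np.degrees(np.arctan2(zz[1],zz[0])))
d=np.array([553,-216,140])-s["ee_pos"];print(d)
# target: y=-axis, jaw along box y (e2)
a=np.array([-.4834,-.1253,.8664]);a/=np.linalg.norm(a)
y=-a;yaw=np.radians(14.5)
z=np.array([-np.sin(yaw),np.cos(yaw),0])
for sg in(1,-1):
    Z=z*sg;X=np.cross(y,Z);T=R.from_matrix(np.c_[X,y,Z])
    print("to tilt",(T*r.inv()).as_rotvec().round(3))
# vertical grasp w/ jaw along +-world y-ish, yaw psi
for psi in (-90,-80,-60,-100,0):
    Z=np.array([np.cos(np.radians(psi)),np.sin(np.radians(psi)),0]);y=np.array([0,0,-1.]);X=np.cross(y,Z)
    print(psi,(R.from_matrix(np.c_[X,y,Z])*r.inv()).as_rotvec().round(3))
```

```text
axes cols
 [[-0.932 -0.001  0.361]
 [-0.361  0.001 -0.932]
 [ 0.    -1.    -0.002]]
jaw yaw -68.81250688693005
[309.23882273 412.88888931 -90.42395127]
to tilt [-0.746 -0.243  2.926]
to tilt [ 0.159 -0.499 -0.114]
-90 [-0.002 -0.    -0.37 ]
-80 [-0.002 -0.001 -0.195]
-60 [-0.001 -0.001  0.154]
-100 [-0.002 -0.    -0.544]
0 [-1.000e-03 -2.000e-03  1.201e+00]
```

Request:
jog_arm --pt "6.5 3 4 0 0 0 0.08" --pt "6.5 6 8 0 0 0 0.17" --pt "6.5 9 12 0 0 0 0.25" --pt "6.5 12 16 0 0 0 0.33" --pt "6.5 15 20 0 0 0 0.42" --pt "6.5 18 24 0 0 0 0.5" --pt "6.5 21 28 0 0 0 0.58" --pt "6.5 24 32 0 0 0 0.66" --pt "6.5 27 36 0 0 0 0.75" --pt "6.5 30 40 -1 0 0 0.85" --pt "6.5 30.9 41.3 -3 0 0 0.85" --pt "6.5 30.9 41.3 -4 0 0 0.85" --pt "6.5 30.9 41.3 -4 0 0 0.85" --pt "6.5 30.9 41.3 -4 0 0 0.85" --grip_force 60

```text
clock: 1.5
ee_pos: [551.8, -217.8, 190.4]
orientation: [0.403, -0.405, 0.581, -0.58]
ft_force: [-0.6, -0.6, -0.1]
opening: 0.755
```

Request:
jog_arm --pt "6.5 0.1 0.15 -2 0 0 0" --pt "6.5 0.1 0.15 -4 0 0 0" --pt "6.5 0.1 0.15 -6 0 0 0" --pt "6.5 0.1 0.15 -8 0 0 0" --pt "6.5 0.1 0.15 -9 0 0 0" --pt "6.5 0.1 0.15 -10.1 0 0 0" --pt "6.5 0.1 0.15 -10.1 0 0 0" --pt "6.5 0.1 0.15 -10.1 0 0 0"

```text
clock: 2.3
ee_pos: [553.1, -216.7, 90.0]
orientation: [0.403, -0.405, 0.58, -0.58]
ft_force: [-0.1, -0.5, 0.8]
opening: 0.763
```

Run:
```python
from cell import cams
import cv2,numpy as np
a=cams.get_image("scene")["img"][120:220,150:280];b=cams.get_image("top")["img"][150:260,285:415]
cv2.imwrite("pics/g1.png",np.vstack([cv2.resize(a,(455,300),interpolation=2),cv2.resize(b,(455,300),interpolation=2)]))
```

```text
(no output)
```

View pics/g1.png

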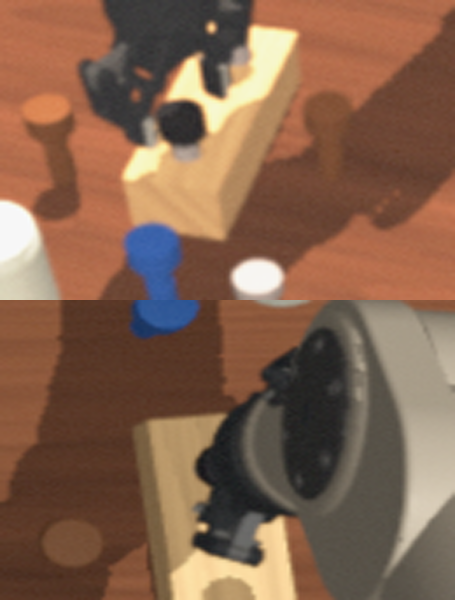

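Scene crop (top half): the knob at (183,122) is between the pads at about (150,135) and (215,88). The top view is hidden by the wrist. I'll check the sideways centring numerically from depth.

Run:
```python
from cell import cams,readout
from h import *
d=cams.get_image("scene");P,R,o=cloud(d);img=d["img"]
s=readout.state();print(s["ee_pos"])
c=np.array([553,-216.5]);j=np.array([.933,-.36]);p=np.array([.36,.933])
rel=P[...,:2]-c;a=rel@j;b=rel@p;z=P[...,2]
w=(abs(a)<70)&(abs(b)<30)&(z>72)&(z<130)
for nm,m in(("knob",w&(abs(a)<24)&(z<108)),("near",w&(a>26)),("far",w&(a<-24))):
    print(nm,m.sum(),"b",np.percentile(b[m],[3,25,50,75,97]).round(1),"a",np.percentile(a[m],[3,50,97]).round(1),"z",np.percentile(z[m],[3,50,97]).round(1))
m=w&(abs(a)<24)&(z>94)&(z<108);print(m.sum(),"top",P[m].mean(0), b[m].min(),b[m].max(),a[m].min(),a[m].max())
```

```text
[ 553.39627039 -216.50590396   90.30336481]
knob 208 b [-12.3  -1.2   7.4  14.3  19. ] a [-14.5   3.9  16.6] z [ 81.3 100.6 104.6]
near 75 b [-2.2  6.5  9.3 11.4 13.7] a [32.2 40.6 46.7] z [ 96.7 113.4 126.7]
far 92 b [-8.5 -1.3  5.5 10.2 12.7] a [-45.1 -33.2 -31.3] z [ 97.1 113.3 129.5]
149 top [ 555.67490406 -213.82932521  101.34112275] -17.652770471251216 21.094878139877643 -16.60173372457562 17.514458471578667
```

Knob centre b≈1.7, pad centre b≈2, a≈0: centred. Closing.

Request:
jog_arm --pt "3.0 0 0 0 0 0 0" --pt "3.0 0 0 0 0 0 0" --pt "3.0 0 0 0 0 0 0" --pt "3.0 0 0 0 0 0 0" --pt "3.0 0 0 0 0 0 0" --pt "3.0 0 0 0 0 0 0" --pt "3.0 0 0 0 0 0 0" --pt "3.0 0 0 0 0 0 0" --grip_force 70

```text
clock: 3.25
ee_pos: [554.0, -216.6, 91.3]
orientation: [-0.404, 0.404, -0.58, 0.581]
ft_force: [-1.2, -1.0, 5.0]
opening: 0.386
```

Request:
jog_arm --pt "1 0 0 0 0 0 0" --pt "1 0 0 0 0 0 0" --pt "1 0 0 1 0 0 0" --pt "1 0 0 2 0 0 0" --pt "1 0 0 4 0 0 0" --pt "1 0 0 6 0 0 0" --pt "1 0 0 9 0 0 0" --pt "1 0 0 12 0 0 0" --pt "1 0 0 15 0 0 0" --pt "1 0 0 18 0 0 0" --pt "1 0 0 20 0 0 0" --pt "1 0 0 20 0 0 0" --pt "1 0 0 20 0 0 0"

```text
clock: 4.55
ee_pos: [553.8, -216.5, 291.5]
orientation: [-0.404, 0.404, -0.58, 0.581]
ft_force: [-0.1, 0.4, -1.9]
opening: 0.383
```

Run:
```python
from cell import cams,readout
from h import *
from scipy.spatial.transform import Rotation as R
s=readout.state();q=s["orientation"];r=R.from_quat(q[[1,2,3,0]]);print(s["ee_pos"],s["ft_force"],s["opening"],r.as_matrix().round(3).tolist())
d=cams.get_image("scene");pickle.dump(d,open("held.pkl","wb"))
T=np.array(d["cam_to_world"]);pc=T[:3,:3].T@(s["ee_pos"]-T[:3,3]);uv=cv2.projectPoints(pc.reshape(1,3),np.zeros(3),np.zeros(3),np.array(d["intrinsics"]),np.array(d["dist"]))[0].ravel();print(uv)
u,v=uv.astype(int);a=d["img"][max(v-45,0):v+75,max(u-60,0):u+60];cv2.imwrite("pics/held.png",cv2.resize(a,None,fx=4,fy=4,interpolation=2));print(max(v-45,0),u-60)
X0=np.array([-.4834,-.1253,.8664]);a=X0/np.linalg.norm(X0);y=-a
Z=np.array([a[2]*np.cos(np.radians(14.5)),a[2]*np.sin(np.radians(14.5)),.5]);Z/=np.linalg.norm(Z);Z-=Z@y*y;Z/=np.linalg.norm(Z)
Tt=R.from_matrix(np.c_[np.cross(y,Z),y,Z]);print("rot",(Tt*r.inv()).as_rotvec(), "axis",a)
```

```text
[ 553.79335565 -216.54030038  291.46392006] [-0.14076434  0.40062339 -1.88484471] 0.38306573119595805 [[-0.346, 0.001, 0.938], [-0.938, -0.002, -0.346], [0.001, -1.0, 0.001]]
[191.29228887  93.96671935]
48 131
rot [-0.02505074 -0.52915049  0.59325524] axis [-0.48339405 -0.12529846  0.86638934]
```

View pics/held.png

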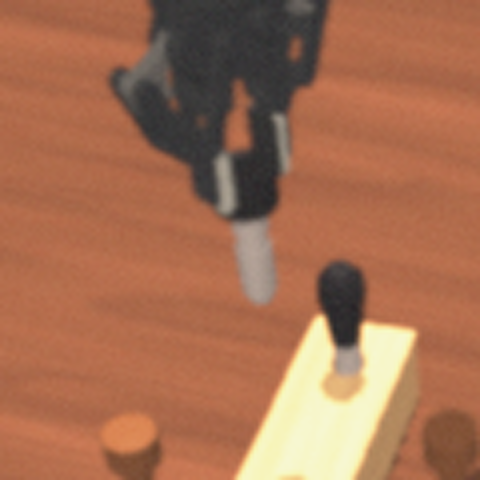

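The held stick hangs straight from the jaws (shaft from (253,225) to (262,300), as expected for vertical there). Carrying it to 50 mm above the mouth on the bore axis.

Request:
jog_arm --pt "1 0.2 2 0 0 0 0" --pt "1 0.4 5 0 0 0 0" --pt "1 0.6 8.5 0 -0.002 -0.05 0.06" --pt "1 0.9 12 0 -0.005 -0.11 0.12" --pt "1 1.1 15.5 0 -0.008 -0.16 0.18" --pt "1 1.4 19 0 -0.01 -0.21 0.24" --pt "1 1.6 22.5 0 -0.013 -0.27 0.3" --pt "1 1.9 26 0 -0.016 -0.33 0.37" --pt "1 2.1 29.5 0 -0.019 -0.4 0.45" --pt "1 2.4 33 -1 -0.022 -0.47 0.53" --pt "1 2.6 36 -3 -0.025 -0.529 0.593" --pt "1 2.8 38 -5 -0.025 -0.529 0.593" --pt "1 2.85 39 -7 -0.025 -0.529 0.593" --pt "1 2.85 39 -7.4 -0.025 -0.529 0.593" --pt "1 2.85 39 -7.4 -0.025 -0.529 0.593" --pt "1 2.85 39 -7.4 -0.025 -0.529 0.593" --pt "1 2.85 39 -7.4 -0.025 -0.529 0.593"

```text
clock: 6.3
ee_pos: [582.5, 172.6, 217.4]
orientation: [0.684, -0.396, 0.307, -0.531]
ft_force: [0.8, -0.4, -1.9]
opening: 0.386
```

```bash
cat > st.py <<'E'
from cell import cams,readout
from h import *
import sys
from scipy.spatial.transform import Rotation as R
s=readout.state();q=s["orientation"];M=R.from_quat(q[[1,2,3,0]]).as_matrix()
a=np.array([-.4834,-.1253,.8664]);mouth=np.array([643.3,189.4,108])
tip=s["ee_pos"]+M[:,1]*76.3;rel=tip-mouth
e1=np.array([.839,.217,.5]);e2=np.cross(a,e1)
print("t",s["clock"],"ee",s["ee_pos"].round(1),"F",s["ft_force"].round(1),"Fax",round(s["ft_force"]@a,1),"open",s["opening"],"axis err deg",np.degrees(np.arccos(-M[:,1]@a)).round(2))
print("foot rel: along",(rel@a).round(1),"e1(upslope)",(rel@e1).round(1),"e2(+y)",(rel@e2).round(1))
E
cat > pic.py <<'E'
from cell import cams
import cv2,numpy as np,sys,pickle
a=cams.get_image("scene");b=cams.get_image("top");pickle.dump((a,b),open("last.pkl","wb"))
cv2.imwrite("pics/%s.png"%sys.argv[1],np.vstack([cv2.resize(a["img"][150:260,290:430],(382,300),interpolation=2),cv2.resize(b["img"][115:225,75:215],(382,300),interpolation=2)]))
E
python3 st.py; python3 pic.py p1
```

```text
t 6.3 ee [582.5 172.6 217.4] F [ 0.8 -0.4 -1.9] Fax -2.0 open 0.3861003065017585 axis err deg nan
foot rel: along 50.0 e1(upslope) -0.1 e2(+y) -1.1st.py:9: RuntimeWarning: invalid value encountered in arccos
  print("t",s["clock"],"ee",s["ee_pos"].round(1),"F",s["ft_force"].round(1),"Fax",round(s["ft_force"]@a,1),"open",s["opening"],"axis err deg",np.degrees(np.arccos(-M[:,1]@a)).round(2))
```

View pics/p1.png

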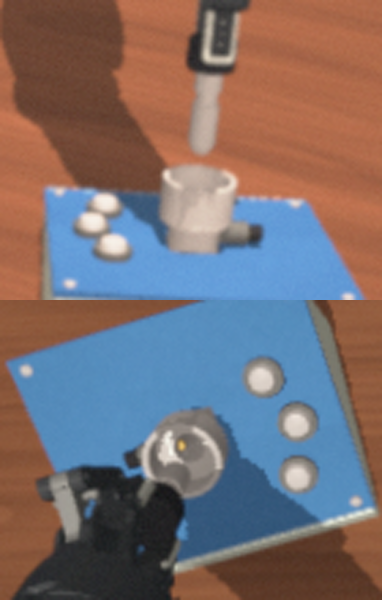

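Scene crop: foot at (203,150) lines up with cup centre (199,185) along the bore direction, so alignment is within about 1.5 mm. The top crop shows the cup at (183,455), clear of the jaws. Lowering to just inside the mouth, slowly at the end.

Request:
jog_arm --pt "1 0.46 0.2 -0.87 0 0 0" --pt "1 0.95 0.33 -1.73 0 0 0" --pt "1 1.43 0.46 -2.6 0 0 0" --pt "1 1.91 0.58 -3.47 0 0 0" --pt "1 2.15 0.64 -3.9 0 0 0" --pt "1 2.4 0.71 -4.33 0 0 0" --pt "1 2.54 0.74 -4.59 0 0 0" --pt "1 2.69 0.78 -4.85 0 0 0" --pt "1 2.69 0.78 -4.85 0 0 0"

```text
clock: 7.3
ee_pos: [609.3, 180.7, 168.8]
orientation: [0.684, -0.396, 0.307, -0.53]
ft_force: [-0.9, -0.3, -1.0]
opening: 0.385
```

```bash
python3 st.py 2>/dev/null
```

```text
t 7.3 ee [609.3 180.7 168.8] F [-0.9 -0.3 -1. ] Fax -0.4 open 0.3851034901286002 axis err deg nan
foot rel: along -6.1 e1(upslope) -0.2 e2(+y) 0.0
```

Request:
jog_arm --pt "1 0.1 0.025 -0.17 0 0 0" --pt "1 0.19 0.05 -0.35 0 0 0" --pt "1 0.29 0.075 -0.52 0 0 0" --pt "1 0.39 0.1 -0.69 0 0 0" --pt "1 0.48 0.125 -0.87 0 0 0" --pt "1 0.48 0.125 -0.87 0 0 0"

```text
clock: 7.9
ee_pos: [614.0, 182.1, 159.7]
orientation: [0.684, -0.396, 0.307, -0.53]
ft_force: [-0.9, 0.9, -3.7]
opening: 0.384
```

```bash
python3 st.py 2>/dev/null
```

```text
t 7.9 ee [614.  182.1 159.7] F [-0.9  0.9 -3.7] Fax -3.0 open 0.3835771777142146 axis err deg nan
foot rel: along -16.4 e1(upslope) -0.4 e2(+y) 0.2
```

Request:
jog_arm --pt "1 0.1 0.025 -0.17 0 0 0" --pt "1 0.19 0.05 -0.35 0 0 0" --pt "1 0.29 0.075 -0.52 0 0 0" --pt "1 0.39 0.1 -0.69 0 0 0" --pt "1 0.48 0.125 -0.87 0 0 0" --pt "1 0.58 0.15 -1.04 0 0 0" --pt "1 0.58 0.15 -1.04 0 0 0"

```text
clock: 8.6
ee_pos: [619.4, 184.0, 149.3]
orientation: [0.684, -0.396, 0.307, -0.53]
ft_force: [-5.3, 0.6, 2.0]
opening: 0.383
```

```bash
python3 st.py 2>/dev/null
```

```text
t 8.6 ee [619.4 184.  149.3] F [-5.3  0.6  2. ] Fax 4.2 open 0.38294013927311404 axis err deg nan
foot rel: along -28.3 e1(upslope) -0.8 e2(+y) 0.7
```

Request:
jog_arm --pt "1 0.1 0.025 -0.17 0 0 0" --pt "1 0.19 0.05 -0.35 0 0 0" --pt "1 0.29 0.075 -0.52 0 0 0" --pt "1 0.39 0.1 -0.69 0 0 0" --pt "1 0.48 0.125 -0.87 0 0 0" --pt "1 0.58 0.15 -1.04 0 0 0" --pt "1 0.63 0.165 -1.13 0 0 0" --pt "1 0.63 0.165 -1.13 0 0 0"

```text
clock: 9.4
ee_pos: [625.5, 185.6, 138.0]
orientation: [0.684, -0.396, 0.307, -0.53]
ft_force: [-3.1, 0.4, -0.7]
opening: 0.389
```

```bash
python3 st.py 2>/dev/null; python3 pic.py p2
```

```text
t 9.4 ee [625.5 185.6 138. ] F [-3.1  0.4 -0.7] Fax 0.8 open 0.3891878468085588 axis err deg nan
foot rel: along -41.3 e1(upslope) -0.9 e2(+y) 0.8
```

View pics/p2.png

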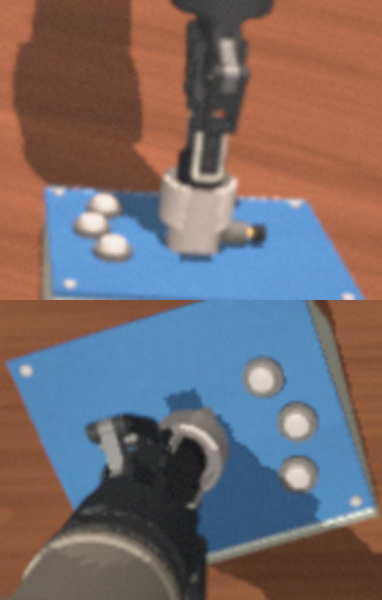

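Scene crop: the knob is partly in the cup, the fingertips at (207,180) sit just above the rim, and the plunger's pin shows at (258,233), so it is pushed out by the shaft. Letting go and backing off along the axis.

Request:
jog_arm --pt "6.5 0 0 0 0 0 0" --pt "6.5 0 0 0 0 0 0" --pt "6.5 0 0 0 0 0 0" --pt "6.5 0 0 0 0 0 0" --pt "6.5 -0.48 -0.125 0.87 0 0 0" --pt "6.5 -0.97 -0.25 1.73 0 0 0" --pt "6.5 -1.93 -0.5 3.46 0 0 0" --pt "6.5 -2.9 -0.75 5.2 0 0 0" --pt "0 -2.9 -0.75 5.2 0 0 0" --pt "0 -2.9 -0.75 5.2 0 0 0" --pt "0 -2.9 -0.75 5.2 0 0 0" --pt "0 -2.9 -0.75 5.2 0 0 0" --pt "0 -2.9 -0.75 5.2 0 0 0" --pt "0 -2.9 -0.75 5.2 0 0 0" --pt "0 -2.9 -0.75 5.2 0 0 0" --pt "0 -2.9 -0.75 5.2 0 0 0"

```text
clock: 11.1
ee_pos: [596.5, 178.2, 189.7]
orientation: [0.684, -0.396, 0.307, -0.53]
ft_force: [0.8, -0.2, 0.1]
opening: -0.002
```

```bash
python3 st.py 2>/dev/null; python3 pic.py p3
python3 - <<'E'
from h import *
a,b=pickle.load(open("last.pkl","rb"));P,_,_=cloud(a)
ax=np.array([-.4834,-.1253,.8664]);m=np.array([643.3,189.4,108]);rel=P-m;h=rel@ax;rad=np.linalg.norm(rel-h[...,None]*ax,axis=-1)
dark=a["img"].max(2)<70
q=dark&(rad<24)&(h>15)&(h<75);print(q.sum(),np.percentile(h[q],[5,25,50,75,95]))
E
```

```text
t 11.1 ee [596.5 178.2 189.7] F [ 0.8 -0.2  0.1] Fax -0.3 open -0.0021072070436900874 axis err deg nan
foot rel: along 18.5 e1(upslope) -1.0 e2(+y) 0.9
189 [28.95544548 34.20562171 41.03582154 45.91254173 46.83201782]
```

View pics/p3.png

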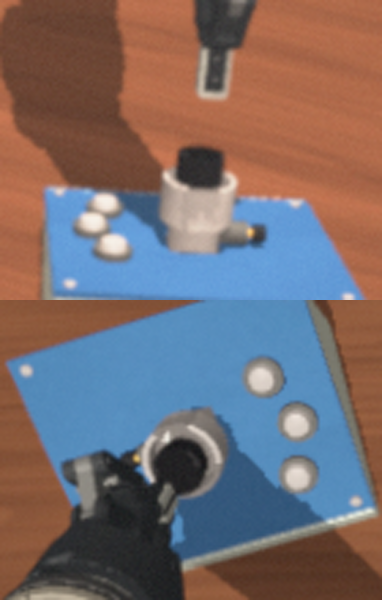

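Scene crop: the stick stands part-way with the knob top at (200,155), about 47 mm above the mouth (expected 48.7). The plunger pin is still out at (258,233). The shut fingers at (213,90) are over the knob. Pushing on the knob.

Request:
jog_arm --pt "0 0.48 0.125 -0.87 0 0 0" --pt "0 0.97 0.25 -1.73 0 0 0" --pt "0 1.45 0.375 -2.6 0 0 0" --pt "0 1.93 0.5 -3.46 0 0 0" --pt "0 2.03 0.53 -3.64 0 0 0" --pt "0 2.13 0.55 -3.81 0 0 0" --pt "0 2.22 0.575 -3.98 0 0 0" --pt "0 2.32 0.6 -4.16 0 0 0" --pt "0 2.42 0.625 -4.33 0 0 0" --pt "0 2.51 0.65 -4.5 0 0 0" --pt "0 2.61 0.675 -4.68 0 0 0" --pt "0 2.71 0.7 -4.85 0 0 0" --pt "0 2.71 0.7 -4.85 0 0 0"

```text
clock: 12.5
ee_pos: [624.1, 185.4, 142.4]
orientation: [0.685, -0.395, 0.306, -0.53]
ft_force: [-0.4, -0.3, 3.7]
opening: 0.003
```

```bash
python3 st.py 2>/dev/null
```

```text
t 12.5 ee [624.1 185.4 142.4] F [-0.4 -0.3  3.7] Fax 3.4 open 0.0026592050951532707 axis err deg nan
foot rel: along -36.7 e1(upslope) 0.2 e2(+y) 1.0
```

Request:
jog_arm --pt "0 0.1 0.025 -0.17 0 0 0" --pt "0 0.19 0.05 -0.35 0 0 0" --pt "0 0.27 0.07 -0.48 0 0 0" --pt "0 0.32 0.08 -0.57 0 0 0" --pt "0 0.32 0.08 -0.57 0 0 0"

```text
clock: 13.0
ee_pos: [627.3, 186.3, 136.6]
orientation: [0.685, -0.395, 0.306, -0.53]
ft_force: [-0.7, -0.3, 0.6]
opening: -0.001
```

```bash
python3 st.py 2>/dev/null
```

```text
t 13.0 ee [627.3 186.3 136.6] F [-0.7 -0.3  0.6] Fax 0.9 open -0.0014312308897183666 axis err deg nan
foot rel: along -43.4 e1(upslope) 0.2 e2(+y) 1.0
```

Request:
jog_arm --pt "0 0.05 0.012 -0.09 0 0 0" --pt "0 0.1 0.025 -0.17 0 0 0" --pt "0 0.1 0.025 -0.17 0 0 0"

```text
clock: 13.3
ee_pos: [628.3, 186.5, 134.8]
orientation: [0.685, -0.395, 0.307, -0.53]
ft_force: [-0.6, 0.4, 0.5]
opening: 0.002
```

Request:
jog_arm --pt "0 0.03 0.006 -0.045 0 0 0" --pt "0 0.05 0.012 -0.09 0 0 0" --pt "0 0.05 0.012 -0.09 0 0 0"

```text
clock: 13.6
ee_pos: [628.7, 186.6, 134.7]
orientation: [0.685, -0.395, 0.306, -0.53]
ft_force: [-9.0, -3.0, 13.2]
opening: 0.0
```

```bash
python3 st.py 2>/dev/null
```

```text
t 13.6 ee [628.7 186.6 134.7] F [-9.  -3.  13.2] Fax 16.2 open 0.00020199581103993907 axis err deg nan
foot rel: along -45.7 e1(upslope) 0.6 e2(+y) 1.0
```

Firm stop at TCP 30.6 mm above the mouth (home is 30). One small further push to confirm, then back off.

Request:
jog_arm --pt "0 0.02 0.006 -0.045 0 0 0" --pt "0 0.02 0.006 -0.045 0 0 0"

```text
clock: 13.8
ee_pos: [628.7, 186.6, 134.7]
orientation: [0.685, -0.395, 0.306, -0.53]
ft_force: [-7.9, -1.9, 9.3]
opening: 0.003
```

Request:
jog_arm --pt "0 -0.48 -0.125 0.87 0 0 0" --pt "0 -0.97 -0.25 1.73 0 0 0" --pt "0 -2.9 -0.75 5.2 0 0 0" --pt "0 -4.8 -1.25 8.7 0 0 0" --pt "0 -7 -2 12 0 0 0" --pt "0 -9 -4 15 0 0 0" --pt "0 -11 -7 17 0 0 0" --pt "0 -13 -10 18 0 0 0" --pt "0 -15 -14 18 0 0 0" --pt "0 -15 -18 18 0 0 0" --pt "0 -15 -18 18 0 0 0" --pt "0 -15 -18 18 0 0 0" --pt "0 -15 -18 18 0 0 0"

```text
clock: 15.1
ee_pos: [478.8, 7.6, 314.6]
orientation: [0.685, -0.396, 0.306, -0.53]
ft_force: [-0.7, -0.2, -0.3]
opening: 0.002
```

```bash
python3 st.py 2>/dev/null; python3 pic.py p4
python3 - <<'E'
from h import *
a,b=pickle.load(open("last.pkl","rb"))
ax=np.array([-.4834,-.1253,.8664]);m=np.array([643.3,189.4,108])
for d in(a,b):
    P,_,_=cloud(d);rel=P-m;h=rel@ax;rad=np.linalg.norm(rel-h[...,None]*ax,axis=-1);L=d["img"].max(2)
    q=(L<70)&(rad<15)&(h>15)&(h<75);r=(L>110)&(rad>22)&(rad<30)&(h>22)&(h<40)
    print("knob top h",q.sum(),np.median(h[q]),"rim",r.sum(),np.percentile(h[r],[50,85]))
    cv2.imwrite("pics/full_%d.png"%id(d),d["img"])
A=cv2.resize(a["img"],(512,384));cv2.imwrite("pics/final.png",np.hstack([cv2.resize(a["img"],(400,300)),cv2.resize(b["img"],(400,300))]))
E
```

```text
t 15.1 ee [478.8   7.6 314.6] F [-0.7 -0.2 -0.3] Fax 0.1 open 0.001582558437183568 axis err deg nan
foot rel: along 205.0 e1(upslope) -74.2 e2(+y) -134.7
knob top h 41 27.757194323925088 rim 115 [25.55681423 27.39255822]
knob top h 180 31.58055310152733 rim 240 [28.62469999 30.11942196]
```

View pics/p4.png

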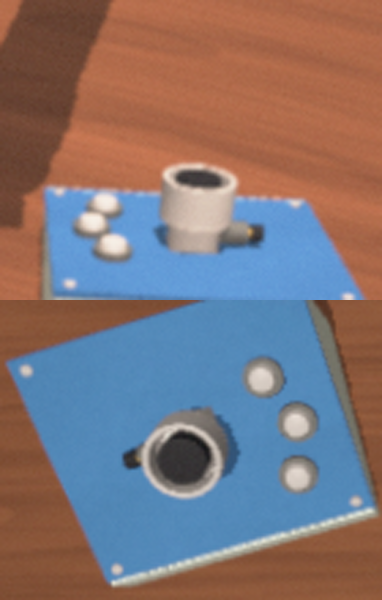

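View pics/final.png

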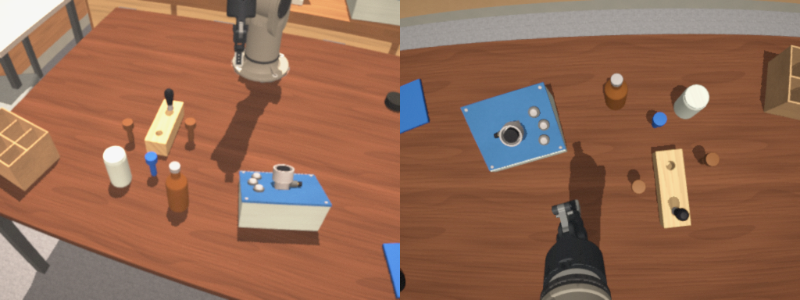

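```bash
python3 -c "
from cell import job;print(job.job_done())"
```

```text
the job is handed in; nothing more can be done
None
```

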